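# Lay out lock parts on their outline pads

### The arm

A 7-joint arm with a two-finger parallel gripper is mounted at the origin on the work surface. World frame = base frame: x ahead of the robot, y to its left, z up, the work surface at z = 0. Lengths are in m, angles in rad, forces in N, time in s.
With the tool pointing down it reaches from about 0.4 to 0.875 m from the base axis. Payload 19.3 kg.
Tool frame: the origin (TCP) lies at the very end of the fingers, on their centre line; the grasp point (between the pads) lies 19 mm behind it; z points along the fingers, y is the direction in which the jaws open and shut (so a half turn about z gives the same grasp; the last joint's range is limited). The gripper opens to 85 mm and grips with 20 to 120 N. Pads are 22 mm wide; open, the fingers measure 114 mm over their backs; the gripper's body (76 mm by 85 mm) begins 54 mm behind the grasp point. The pads swing forward as they close: fully open they stand 13 mm farther back than shut.
Start: joints at [-1.27, 0.521, -0.036, 1.599, 0.021, 1.021, -0.113], TCP at [0.226, 0.583, 0.208] pointing down, gripper open.
Joint ranges: [-2.91, 2.91], [-0.3, 2.13], [-1.5, 1.42], [0.17, 2.43], [-1.26, 4.41], [0.16, 1.93], [-2.52, 2.52]. Speed limits (rad/s): [1.89, 1.89, 2.39, 2.39, 3.01, 3.01, 3.01].

### API

Orientations are given as [roll, pitch, yaw] about the fixed x, y, z axes, in that order (R = Rz(yaw) Ry(pitch) Rx(roll)).
In Python, from workcell import bot, grab_frame, calibration, workorder gives the robot as it stands.
- The arm moves only by the tool move_arm, never from a script. Its arguments are lists of equal length, an entry for each row: "jaw": the closure in counts, from 0 (fully open) to 255 (shut); "dp": the shift along the tool's x, y, z in units of 800 mm (1.0 is 800 mm), a list of three; "rotation": the turn, a rotation vector about the tool's x, y, z in units of pi rad (1.0 is pi rad), a list of three. In form: {"jaw": [jaw, ...], "dp": [[dx, dy, dz], ...], "rotation": [[rx, ry, rz], ...]}. A call has 1 to 10 rows; each row shifts and turns the commanded pose from where the row before left it, along the tool's axes as they then stand; what a row does not reach is not made up. A row lasts 1/8 s, in which the tool goes at most 62.5 mm and 10.7 degrees, less where a joint would pass 70% of its speed; a pose out of reach is approached as far as the arm can. A call with a number of a shift or a turn outside -1 to 1 is refused whole. A call with a gripper value outside its range is refused whole. The fingers move at their own pace and stop on an object; "squeeze" is the grip in N (left out, the last holds). Time passes only in rows, so rows that do not move let the fingers close. It gives the time, the measured TCP pose, the force and the opening at its end, in the units of the state.
- bot.observe(): the state, without advancing time (a new reading comes with each control period).
- grab_frame(name): name is "scene" or "top"; returns the picture (384x512x3 uint8, blue, green, red); there is no depth.
- calibration(name): a dict with "camera_matrix" (3x3 intrinsics, pixels), "T" (4x4, takes a point from camera to world coordinates). Camera axes: x right, y down, z forward; pixel columns grow to the right and rows downward; lengths in m; the calibration is good to about 2 mm. A picture is of the moment at which its call begins. calibration takes no time and is no camera call.
- workorder.job_done(): hands the job in, once; it reports no verdict.
The state is a dict: "clock": time; "qpos": joint angles; "qd": joint speeds; "joint_efforts": joint torques, N m; "position": TCP position; "tool_rot": TCP orientation; "force": force on the tool from outside, world axes, zero at the start; "moment": the same for the moment, N m; "grip_width": finger opening in m.
Only numpy, scipy, OpenCV 4.12 (cv2) and the standard library are available. Lean on these libraries where they do the work, as an engineer would, in place of code of your own. Each camera call takes 0.05 s, during which the arm holds its last target. There are 200 camera calls.

### The job

Set each of the four loose parts on the key-cutting counter (short lock cylinder, long lock cylinder, small round rim cylinder, toothed cutter wheel with hub) on the black pad whose pale outline has its shape and size. Each part stays the way up it is now and sits centred on its outline, the lock cylinders also lined up with it (either end may point either way). Set the parts down rather than dropping them.

Things in the scene. Friction and masses are not known exactly. Their poses are not given: they have to be found in the camera images.
- short_cylinder: Loose brass oval lock cylinder lying flat: 54 mm long along its x, 32 mm wide along its y, 17 mm high, long sides rounded (radius 8.5 mm); the middle 10 mm of its length is a steel cam only 24 mm wide (20 mm wide fingers bridge it and bear on the brass). Origin: centre of its underside; z up. About 0.12 to 0.21 kg. Grip it across its width (y).
- long_cylinder: Loose brass oval lock cylinder lying flat: 86 mm long along its x, 32 mm wide along its y, 17 mm high, long sides rounded (radius 8.5 mm); the middle 10 mm of its length is a steel cam only 24 mm wide (20 mm wide fingers bridge it and bear on the brass). Origin: centre of its underside; z up. About 0.2 to 0.34 kg. Grip it across its width (y).
- rim_cylinder: Loose plain round brass rim lock cylinder standing upright, keyway face up: 34 mm diameter, 30 mm high (top 3 mm bevelled). Origin: centre of its underside; z up. About 0.14 to 0.23 kg. Its yaw does not matter.
- cutter_wheel: Loose steel cutter wheel lying flat, hub up: toothed disc 58 mm across the teeth and 8 mm thick, with a round central hub 26 mm in diameter that rises to 26 mm above its underside. Origin: centre of its underside; z up. About 0.11 to 0.2 kg. Grip the hub; its yaw does not matter.
- pad_short: Fixed flat black rubber pad, 100 mm (its x) by 66 mm (its y), 5 mm thick, on the bench; its top shows a flat pale silhouette, centred on it: a rectangle 54 mm (along x) by 32 mm, for the short lock cylinder. Origin: centre of the pad's underside, so parts stand 5 mm above it; z up.
- pad_long: Fixed flat black rubber pad, 100 mm (its x) by 66 mm (its y), 5 mm thick, on the bench; its top shows a flat pale silhouette, centred on it: a rectangle 86 mm (along x) by 32 mm, for the long lock cylinder. Origin: centre of the pad's underside, so parts stand 5 mm above it; z up.
- pad_rim: Fixed flat black rubber pad, 100 mm (its x) by 66 mm (its y), 5 mm thick, on the bench; its top shows a flat pale silhouette, centred on it: one plain disc of 34 mm diameter, for the rim cylinder. Origin: centre of the pad's underside, so parts stand 5 mm above it; z up.
- pad_cutter: Fixed flat black rubber pad, 100 mm (its x) by 66 mm (its y), 5 mm thick, on the bench; its top shows a flat pale silhouette, centred on it: a disc of 56 mm diameter with a dark ring 3.5 mm wide around its pale 26 mm middle, for the cutter wheel. Origin: centre of the pad's underside, so parts stand 5 mm above it; z up.
Not all that is in view belongs to the job. Leave any blue or turquoise look-alike of the short_cylinder alone.

How it is judged:
By the outcome, as a careful person would: the job done as asked, in the order asked, and still so for the second after the job is handed in, with the robot touching nothing.
It also fails if it takes over 128 s, if anything falls off the work surface, if the arm or the gripper's body presses on something with over 40 N, if the wrist force passes 120 N, or if a joint passes its speed limit or range.

## Working session

There is one attempt and no reset: what is moved stays moved. The work goes in short steps, Python scripts to look and compute and a tool call to move; the robot and the scene stay as the last step left them, time stands still between calls to the robot, and variables do not carry over. Pictures are saved under pics/ and viewed, about 12 in all and at most 16, crops included, and the job is handed in when it is done.

Besides the shell and the picture viewer there is one more tool, called after "Call:" in YAML: its name, and indented under it one key for each argument. move_arm: Moves the arm, as the interface text tells. Shifts and turns lie within -1 to 1; 1 stands for 800 mm of shift or pi rad of turn. Its arguments: {"type":"object","properties":{"jaw":{"type":"array","items":{"type":"number"}},"dp":{"type":"array","items":{"type":"array","items":{"type":"number","minimum":-1,"maximum":1}}},"rotation":{"type":"array","items":{"type":"array","items":{"type":"number","minimum":-1,"maximum":1}}},"squeeze":{"type":"number"}},"required":["jaw","dp","rotation"]}

```bash
mkdir -p pics; python3 - <<'E'
from workcell import bot, grab_frame, calibration
import cv2
print(bot.observe())
for n in("scene","top"):
    cv2.imwrite(f"pics/{n}0.png",grab_frame(n)); c=calibration(n); print(n,c["camera_matrix"],c["T"])
E
```

```text
{'clock': 0.0, 'qpos': array([-1.27017325,  0.52203788, -0.03632654,  1.5999704 ,  0.02120633,
        1.02106049, -0.11280559]), 'qd': array([-7.64046741e-04, -3.74441134e-04,  1.11529837e-03, -7.01375396e-04,
       -7.41277685e-04,  7.10379440e-05,  3.51510112e-04]), 'joint_efforts': array([-2.26238262e-03, -9.27099752e+01,  1.97868124e+00, -3.69929087e+01,
        1.76414702e-02,  8.11348145e-03,  3.85943770e-05]), 'position': array([0.22640373, 0.58219278, 0.20762433]), 'tool_rot': array([-3.14050472e+00,  8.12154507e-05,  2.77075594e+00]), 'force': array([-0.51406933, -0.07662633,  0.50988164]), 'moment': array([-0.03898971, -0.01228783, -0.03462252]), 'grip_width': 0.08543268839682625}
scene [[365.46151703   0.         256.52256128]
 [  0.         365.46151703 191.39545545]
 [  0.           0.           1.        ]] [[-0.83601449  0.39663123 -0.3791615   0.94277815]
 [ 0.54829383  0.57703188 -0.60531652  0.59753955]
 [-0.02129916 -0.71394529 -0.69987747  0.72720148]
 [ 0.          0.          0.          1.        ]]
top [[415.96806334   0.         258.01537022]
 [  0.         415.96806334 184.54009778]
 [  0.           0.           1.        ]] [[ 0.00192908 -0.97672502  0.21448662  0.30591686]
 [-0.99998944 -0.00277897 -0.00366095  0.0146436 ]
 [ 0.0041718  -0.21447729 -0.97672007  1.27092783]
 [ 0.          0.          0.          1.        ]]
```

View pics/scene0.png

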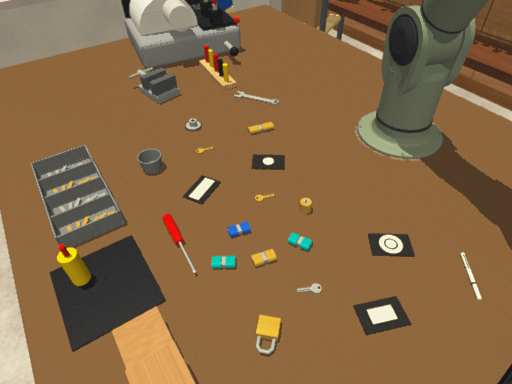

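View pics/top0.png

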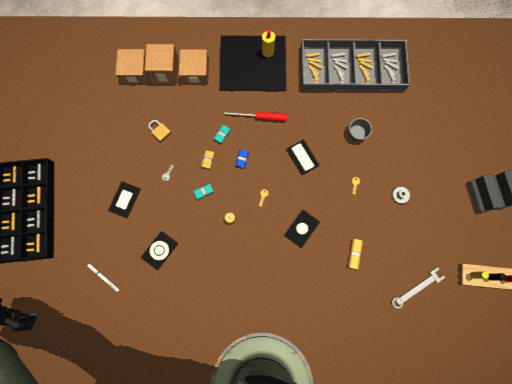

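```bash
cat > v.py <<'E'
import numpy as np, cv2
from scipy.optimize import least_squares
from workcell import calibration
CAL={n:calibration(n) for n in("scene","top")}
def proj(n,P):
    c=CAL[n];T=np.linalg.inv(c["T"]);q=(T[:3,:3]@np.asarray(P,float).T).T+T[:3,3]
    p=(c["camera_matrix"]@q.T).T;return p[:,:2]/p[:,2:]
def ray(n,uv,z):
    c=CAL[n];d=c["T"][:3,:3]@np.linalg.inv(c["camera_matrix"])@[uv[0],uv[1],1];o=c["T"][:3,3]
    return (o+d*(z-o[2])/d[2])[:2]
def disc(r,z,k=48):
    a=np.arange(k)*2*np.pi/k;return np.c_[r*np.cos(a),r*np.sin(a),np.full(k,z)]
def cyl(L):  # rounded long sides
    a=np.linspace(0,2*np.pi,32,endpoint=False);P=[]
    for x in(-L/2,L/2):
        for s in(-1,1): P.append(np.c_[np.full(32,x),s*.0075+.0085*np.cos(a),.0085+.0085*np.sin(a)])
    return np.vstack(P)
def rect(L,W,z=.005): return np.array([[x,y,z] for x in(-L/2,L/2) for y in(-W/2,W/2)])
MOD=dict(short=cyl(.054),long=cyl(.086),rim=np.vstack([disc(.017,0),disc(.017,.027),disc(.014,.03)]),
 cutter=np.vstack([disc(.0285,0),disc(.0285,.008),disc(.013,.026)]),
 pshort=rect(.054,.032),plong=rect(.086,.032),prim=disc(.017,.005),pcutter=disc(.028,.005))
S=8
def mask(img,uv,kind,h=16):
    u,v=np.round(uv).astype(int)
    c=cv2.resize(img[v-h:v+h,u-h:u+h],None,fx=S,fy=S,interpolation=cv2.INTER_CUBIC).astype(int)
    b,g,r=c[...,0],c[...,1],c[...,2]
    if kind=="pale": m=b>110
    elif kind=="brass": m=(g>88)
    else: m=(b>75)
    m=m.astype(np.uint8)
    k,l,st,_=cv2.connectedComponentsWithStats(m)
    i=min(range(1,k),key=lambda i:(-st[i,4] if st[i,4] else 0)); m=(l==i).astype(np.uint8)
    hull=cv2.convexHull(cv2.findContours(m,cv2.RETR_EXTERNAL,cv2.CHAIN_APPROX_NONE)[0][0])[:,0]
    vis=np.clip(c,0,255).astype(np.uint8)
    vis=vis.copy()
    cv2.polylines(vis,[hull],True,(0,255,0),1)
    return (hull+.5)/S-.5+[u-h,v-h],vis
def feats(h):
    m=cv2.moments(cv2.convexHull(h.astype(np.float32)))
    a=m["m00"];return np.array([m["m10"]/a,m["m01"]/a,*( np.array([m["mu20"]-m["mu02"],2*m["mu11"]])/a**1)]),a
def fit(name,hulls,x0):
    M=MOD[name];yawfree=name in("short","long","pshort","plong")
    def res(x):
        R=np.array([[np.cos(x[2]),-np.sin(x[2]),0],[np.sin(x[2]),np.cos(x[2]),0],[0,0,1]])
        P=M@R.T+[x[0],x[1],0];o=[]
        for n,h in hulls.items():
            f,a=feats(h);g,b=feats(proj(n,P));d=f-g;d[2:]/=8
            o+=list(d if yawfree else d[:2])
        return np.array(o)
    best=None
    for y in ([0,.7,1.4,2.1,2.8] if yawfree else [0]):
        s=least_squares(res,[*x0,y],x_scale=[.01,.01,.1])
        if best is None or s.cost<best.cost: best=s
    return best.x,best.fun
E
cat > est.py <<'E'
from v import *
import sys
from workcell import grab_frame
pts=dict(short=((208,159),"brass"),long=((356,254),"brass"),rim=((230,218),"brass"),cutter=((401,195),"steel"),
 pshort=((125,200),"pale"),plong=((303,157),"pale"),prim=((302,229),"pale"),pcutter=((160,251),"pale"))
im={n:cv2.imread(f"pics/{n}0.png") for n in("top","scene")}
rows=[]
for k,(uv,kind) in pts.items():
    x0=ray("top",uv,.008);H={};V=[]
    H["top"],v=mask(im["top"],uv,kind);V.append(v)
    H["scene"],v=mask(im["scene"],proj("scene",[[*x0,.008]])[0],kind,20);V.append(cv2.resize(v,(256,256)))
    out=[fit(k,h,x0) for h in(H,{"top":H["top"]},{"scene":H["scene"]})]
    for o in out: print(k,np.round(o[0][:2]*1e3,1),round(np.degrees(o[0][2])%180,1),np.round(o[1],2))
    rows.append(np.vstack(V))
m=np.vstack([np.hstack(rows[:4]),np.hstack(rows[4:])])
cv2.imwrite("pics/m.png",cv2.resize(m,(600,600)))
E
python3 est.py
```

```text
short [665.2 167.6] 40.1 [-0.47 -0.45  0.34 -2.28 -0.87 -0.32  2.69  2.42]
short [665.6 170.4] 120.3 [ 0.37 -0.32 -1.15  1.76]
short [665.4 164.5] 71.6 [-0.18  0.51  2.73 -2.3 ]
long [ 372.4 -284.4] 41.9 [-0.57 -0.06  0.57 -8.31 -0.43 -0.39  1.77  2.44]
long [ 370.6 -284.6] 160.4 [-0.54 -0.55  6.4   4.15]
long [ 370.6 -284.6] 40.1 [-0.81 -0.18  1.57  2.69]
rim [480.6  96.3] 179.6 [-0.04  0.53 -0.38  0.3 ]
rim [479.   96.3] 0.0 [-0. -0.]
rim [482.2  96.5] 179.5 [-0.  0.]
cutter [ 552.9 -434. ] 0.2 [ 0.09 -0.38  0.41 -0.27]
cutter [ 554.1 -434.4] 0.0 [ 0. -0.]
cutter [ 550.9 -434.7] 0.3 [0. 0.]
pshort [535.9 425.6] 160.5 [ 0.35 -0.28  0.08 -0.07  0.01  0.29  0.28  0.22]
pshort [536.8 424.6] 160.4 [-0.    0.01  0.08 -0.07]
pshort [537.1 426.9] 160.4 [-0.09 -0.48  0.27  0.22]
plong [ 674.3 -129.4] 40.1 [ 0.32 -0.23 -2.1  -0.67  0.32  0.18  1.76 -1.62]
plong [ 672.6 -131.9] 40.1 [-0.49 -0.73 -2.1  -0.68]
plong [ 674.  -129.5] 40.1 [ 0.25  0.26  1.75 -1.63]
prim [ 448.4 -122.3] 0.0 [ 0.4  -0.07  0.33  0.25]
prim [ 448.6 -123.6] 0.0 [-0. -0.]
prim [ 448.3 -120.8] 0.0 [ 0. -0.]
pcutter [381.3 309.1] 0.1 [ 0.4  -0.07  0.22  0.21]
pcutter [381.5 307.9] 180.0 [0. 0.]
pcutter [381.4 309.9] 180.0 [0. 0.]
```

View pics/m.png

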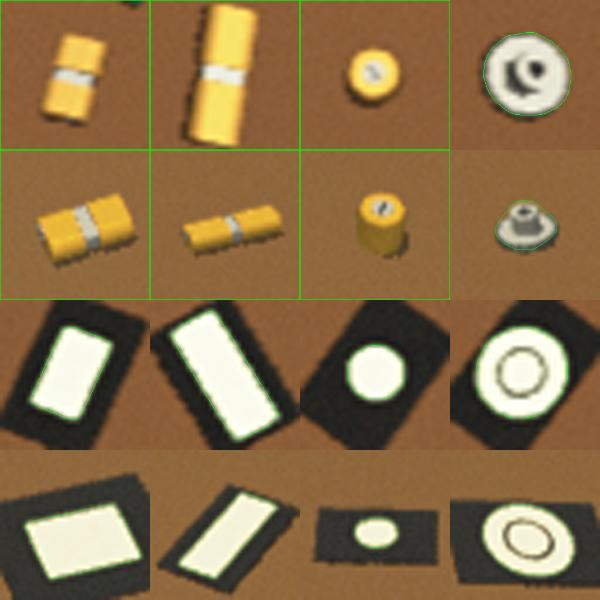

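```bash
python3 - <<'E'
s=open('v.py').read()
s=s.replace('m=(g>88)','m=(g>130)|((g>.69*r)&(b<.33*r)&(r>60))')
s=s.replace('''least_squares(res,[*x0,y],x_scale=[.01,.01,.1])''','''least_squares(lambda p:res(np.array([*x0,y])+(p-1)*[.01,.01,.3]),np.ones(3),diff_step=.01)''')
s=s.replace("best.cost: best=s","best.cost: best=s;best.xx=np.array([*x0,y])+(s.x-1)*[.01,.01,.3]").replace("return best.x,","return best.xx,")
open('v.py','w').write(s)
E
python3 est.py
```

```text
short [663.  170.4] 166.3 [ 0.4  -0.6   0.17  0.04  0.54 -0.   -0.16  0.  ]
short [665.  169.3] 165.5 [0.   0.   0.13 0.09]
short [661.9 171.2] 166.9 [ 0.    0.   -0.13  0.07]
long [ 371.1 -280.3] 167.7 [ 0.36 -0.34  0.04 -0.03  0.54  0.25 -0.5   0.17]
long [ 372.1 -281.4] 167.5 [-0.    0.    0.02  0.01]
long [ 370.3 -278.1] 168.8 [-0.    0.02 -0.43  0.3 ]
rim [478.   97.2] 134.8 [ 0.2  -0.28  0.3  -0.03]
rim [478.8  96.6] 0.0 [ 0. -0.]
rim [477.3  97.6] 180.0 [ 0. -0.]
cutter [ 552.8 -434.1] 74.6 [ 0.06 -0.41  0.4  -0.25]
cutter [ 554.1 -434.4] 180.0 [0. 0.]
cutter [ 550.9 -434.7] 180.0 [-0.  0.]
pshort [536.6 425.6] 158.3 [ 0.35 -0.08 -0.03  0.04  0.19  0.12  0.07 -0.03]
pshort [536.8 424.6] 158.9 [-0.  0.  0.  0.]
pshort [536.4 426. ] 158.2 [ 0.   -0.    0.06 -0.04]
plong [ 674.2 -129.4] 29.5 [ 0.33 -0.27  0.11  0.1   0.36  0.23  0.05 -0.26]
plong [ 675.1 -130.4] 30.2 [-0.   -0.   -0.02  0.03]
plong [ 673.8 -127.9] 28.7 [ 0.   -0.01 -0.09 -0.18]
prim [ 448.2 -122.5] 169.3 [ 0.33 -0.14  0.31  0.31]
prim [ 448.6 -123.6] 0.0 [ 0. -0.]
prim [ 448.3 -120.8] 0.0 [-0. -0.]
pcutter [381.3 309.1] 74.2 [ 0.39 -0.06  0.23  0.21]
pcutter [381.5 307.9] 180.0 [-0. -0.]
pcutter [381.4 309.9] 0.0 [-0. -0.]
```

View pics/m.png

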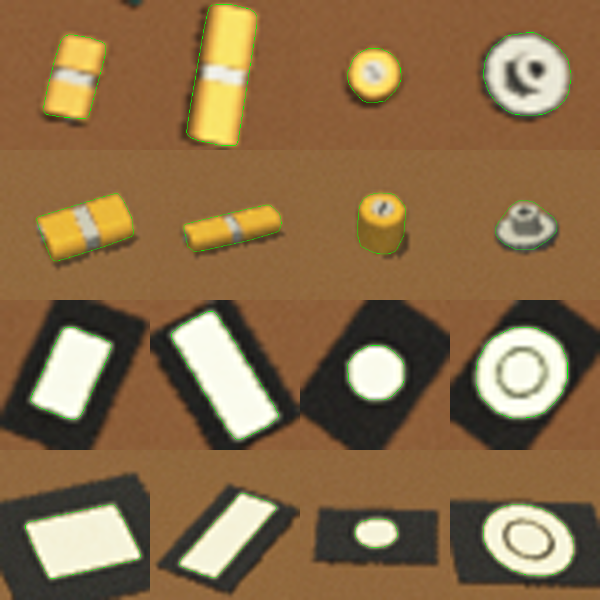

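```bash
cat > plan.py <<'E'
import sys,numpy as np
from workcell import bot
from scipy.spatial.transform import Rotation as R
def plan(x,y,z,yaw):
    s=bot.observe();p=np.array(s["position"]);r=R.from_euler("xyz",s["tool_rot"])
    t=R.from_euler("xyz",[np.pi,0,np.radians(yaw)])
    rv=(r.inv()*t).as_rotvec()/np.pi; d=t.inv().apply(np.array([x,y,z])-p)/.8
    print("t",round(s["clock"],2),"yaw",np.degrees(s["tool_rot"][2]).round(1),"w",round(s["grip_width"],4),"F",np.round(s["force"],1),"q7",round(s["qpos"][6],2))
    print("turn",rv.round(4),"shift after turn",d.round(4),"min rows",np.ceil(abs(rv).max()/.055),np.ceil(np.linalg.norm(d)/.06))
if __name__=="__main__": plan(*map(float,sys.argv[1:5]))
E
python3 plan.py .663 .1704 .12 166.3
```

```text
t 0.1 yaw 158.8 w 0.0854 F [ 0.9 -0.8  0.1] q7 -0.11
turn [-0.0003  0.     -0.0419] shift after turn [-0.6521 -0.3709  0.1096] min rows 1.0 13.0
```

Call:
move_arm:
  jaw: [0, 0, 0, 0, 0, 0, 0, 0, 0, 0]
  dp:
    - [0, 0, 0]
    - [-0.05, -0.028, 0]
    - [-0.05, -0.028, 0]
    - [-0.05, -0.028, 0]
    - [-0.05, -0.028, 0]
    - [-0.05, -0.028, 0]
    - [-0.05, -0.028, 0]
    - [-0.05, -0.028, 0]
    - [-0.05, -0.028, 0]
    - [-0.05, -0.028, 0]
  rotation:
    - [0, 0, -0.042]
    - [0, 0, 0]
    - [0, 0, 0]
    - [0, 0, 0]
    - [0, 0, 0]
    - [0, 0, 0]
    - [0, 0, 0]
    - [0, 0, 0]
    - [0, 0, 0]
    - [0, 0, 0]
  squeeze: 40

```text
clock: 1.35
position: [0.5294, 0.3002, 0.208]
tool_rot: [-3.141, -0.0, 2.903]
force: [0.8, 1.1, -0.0]
grip_width: 0.0852
```

```bash
python3 plan.py .663 .1704 .06 166.3
```

```text
t 1.35 yaw 166.3 w 0.0852 F [ 0.8  1.1 -0. ] q7 0.72
turn [-0.0001 -0.0001  0.0001] shift after turn [-0.2007 -0.1181  0.1849] min rows 1.0 5.0
```

Call:
move_arm:
  jaw: [0, 0, 0, 0, 0, 0, 0]
  dp:
    - [-0.05, -0.03, 0.02]
    - [-0.05, -0.03, 0.03]
    - [-0.05, -0.03, 0.03]
    - [-0.05, -0.028, 0.03]
    - [0, 0, 0.04]
    - [0, 0, 0.035]
    - [0, 0, 0]
  rotation:
    - [0, 0, 0]
    - [0, 0, 0]
    - [0, 0, 0]
    - [0, 0, 0]
    - [0, 0, 0]
    - [0, 0, 0]
    - [0, 0, 0]

```text
clock: 2.22
position: [0.6602, 0.1714, 0.058]
tool_rot: [-3.139, -0.004, 2.903]
force: [-0.0, -0.4, 0.8]
grip_width: 0.0859
```

```bash
python3 - <<'E'
from workcell import grab_frame
import cv2
for n in("scene","top"): cv2.imwrite(f"pics/{n}1.png",grab_frame(n))
a=cv2.imread("pics/scene1.png")[140:330,170:370]; b=cv2.imread("pics/top1.png")[80:270,130:330]
import numpy as np
cv2.imwrite("pics/c1.png",cv2.resize(np.hstack([a,b]),None,fx=2,fy=2,interpolation=cv2.INTER_CUBIC))
E
python3 plan.py .663 .1704 .001 166.3
```

```text
t 2.33 yaw 166.3 w 0.0853 F [-0.5 -0.5  0.7] q7 1.0
turn [0.     0.0001 0.0001] shift after turn [-0.0018 -0.0016  0.0749] min rows 1.0 2.0
```

View pics/c1.png

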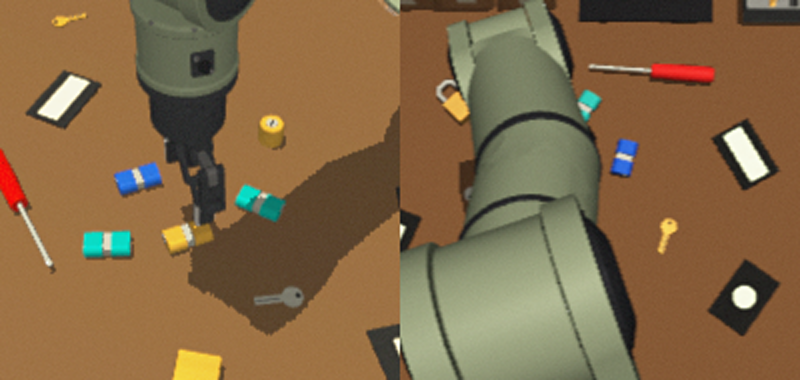

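Call:
move_arm:
  jaw: [0, 0, 0, 0, 255, 255, 255, 255, 255, 255]
  dp:
    - [-0.001, -0.001, 0.03]
    - [-0.001, -0.001, 0.03]
    - [0, 0, 0.015]
    - [0, 0, 0]
    - [0, 0, 0]
    - [0, 0, 0]
    - [0, 0, 0]
    - [0, 0, 0]
    - [0, 0, 0]
    - [0, 0, 0]
  rotation:
    - [0, 0, 0]
    - [0, 0, 0]
    - [0, 0, 0]
    - [0, 0, 0]
    - [0, 0, 0]
    - [0, 0, 0]
    - [0, 0, 0]
    - [0, 0, 0]
    - [0, 0, 0]
    - [0, 0, 0]

```text
clock: 3.58
position: [0.6628, 0.1699, 0.0002]
tool_rot: [-3.142, -0.0, 2.903]
force: [0.2, 0.1, -0.5]
grip_width: 0.0002
```

```bash
python3 plan.py .5366 .4256 .1 158.3
```

```text
t 3.58 yaw 166.3 w 0.0002 F [ 0.2  0.1 -0.5] q7 1.0
turn [-0.     -0.      0.0445] shift after turn [ 0.2648  0.2386 -0.1248] min rows 1.0 7.0
```

```bash
python3 - <<'E'
from workcell import grab_frame
import cv2
a=grab_frame("scene")[200:300,200:330]
cv2.imwrite("pics/c2.png",cv2.resize(a,None,fx=5,fy=5,interpolation=cv2.INTER_CUBIC))
E
```

```text
(no output)
```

View pics/c2.png

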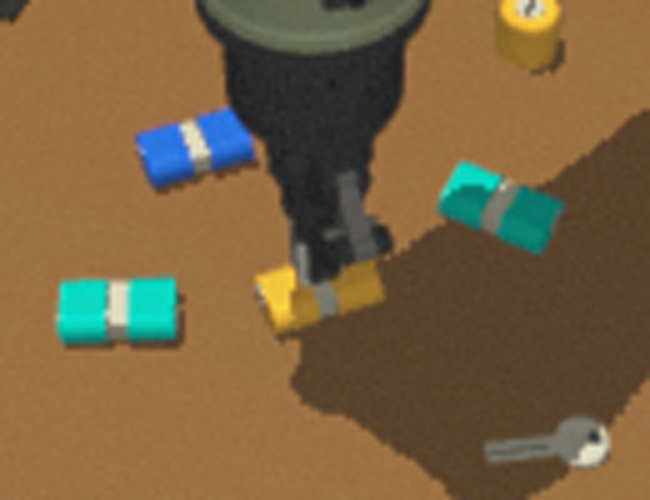

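```bash
python3 - <<'E'
from workcell import grab_frame,bot
from v import *
a=grab_frame("scene");b=cv2.imread("pics/scene0.png")
p=bot.observe()["position"];print(p,bot.observe()["joint_efforts"],bot.observe()["grip_width"])
f=8;o=np.array([235,225])
L=[]
for im in(a,b):
    c=cv2.resize(im[225:280,235:285],None,fx=f,fy=f,interpolation=cv2.INTER_CUBIC)
    for z,col in((0,(0,0,255)),(.017,(255,0,255)),(.03,(0,255,0))):
        q=(proj("scene",[[p[0],p[1],z]])[0]-o+.5)*f
        cv2.circle(c,tuple(q.astype(int)),3,col,-1)
    L.append(c)
cv2.imwrite("pics/c3.png",np.hstack(L))
E
```

```text
[6.62836885e-01 1.69915589e-01 1.74051807e-04] [ 1.18717315e-03 -1.13414390e+02  4.56880018e+00 -2.88583285e+01
  1.44217454e-02  2.80626773e-03 -3.83612928e-05] -0.00021059450666673584
```

View pics/c3.png

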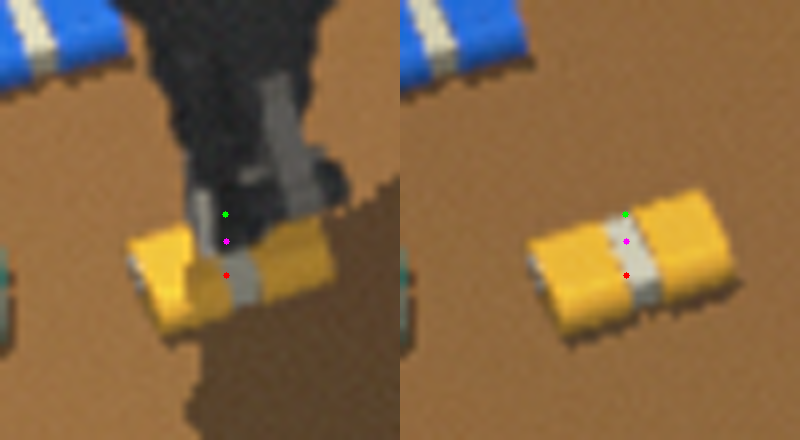

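Call:
move_arm:
  jaw: [255, 255, 255, 255]
  dp:
    - [0, 0, -0.025]
    - [0, 0, -0.025]
    - [0, 0, 0]
    - [0, 0, 0]
  rotation:
    - [0, 0, 0]
    - [0, 0, 0]
    - [0, 0, 0]
    - [0, 0, 0]

```text
clock: 4.18
position: [0.6629, 0.17, 0.0407]
tool_rot: [3.141, 0.0, 2.903]
force: [0.2, -0.7, -0.4]
grip_width: 0.0002
```

```bash
python3 - <<'E'
from workcell import grab_frame,bot
from v import *
a=grab_frame("scene")
p=bot.observe()["position"];print(p,bot.observe()["grip_width"],bot.observe()["force"])
f=8;o=np.array([235,205])
c=cv2.resize(a[205:280,225:300],None,fx=f,fy=f,interpolation=cv2.INTER_CUBIC);o[0]=225
for z,col in((p[2],(0,0,255)),(p[2]+.017,(255,0,255)),(p[2]+.03,(0,255,0))):
        q=(proj("scene",[[p[0],p[1],z]])[0]-o+.5)*f
        cv2.circle(c,tuple(q.astype(int)),3,col,-1)
cv2.imwrite("pics/c4.png",c)
E
```

```text
[0.66268006 0.16992942 0.04018556] 3.479701203864669e-05 [-0.38442474 -0.35497523 -0.05639764]
```

View pics/c4.png

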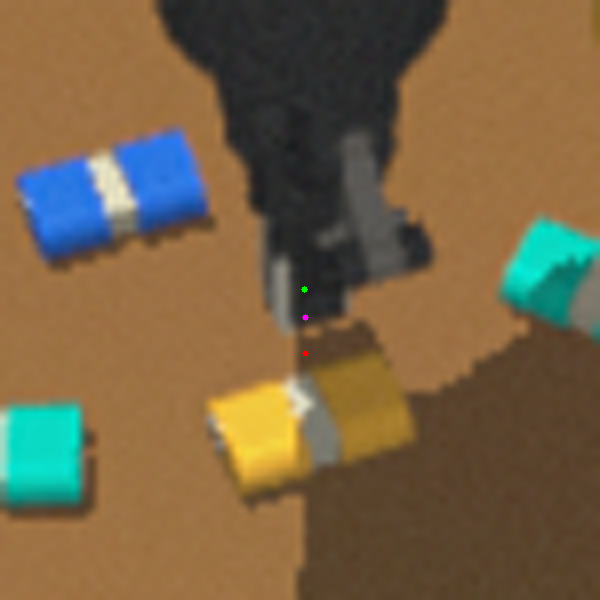

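Call:
move_arm:
  jaw: [0, 0, 0, 0, 0, 0, 0, 0, 0]
  dp:
    - [0, 0, 0]
    - [0, 0, 0]
    - [0, 0, 0]
    - [0, 0, 0]
    - [0, 0, 0.03]
    - [0, 0, 0.02]
    - [0, 0, 0.01]
    - [0, 0, 0.008]
    - [0, 0, 0]
  rotation:
    - [0, 0, 0]
    - [0, 0, 0]
    - [0, 0, 0]
    - [0, 0, 0]
    - [0, 0, 0]
    - [0, 0, 0]
    - [0, 0, 0]
    - [0, 0, 0]
    - [0, 0, 0]

```text
clock: 5.35
position: [0.6628, 0.1699, -0.0144]
tool_rot: [-3.141, -0.0, 2.903]
force: [1.0, -0.3, -0.2]
grip_width: 0.0853
```

Call:
move_arm:
  jaw: [255, 255, 255, 255, 255, 255]
  dp:
    - [0, 0, 0]
    - [0, 0, 0]
    - [0, 0, 0]
    - [0, 0, 0]
    - [0, 0, 0]
    - [0, 0, 0]
  rotation:
    - [0, 0, 0]
    - [0, 0, 0]
    - [0, 0, 0]
    - [0, 0, 0]
    - [0, 0, 0]
    - [0, 0, 0]

```text
clock: 6.1
position: [0.6631, 0.1701, -0.0134]
tool_rot: [3.141, 0.0, 2.903]
force: [-3.4, -0.1, 9.2]
grip_width: 0.0277
```

Call:
move_arm:
  jaw: [0, 0, 0, 0, 0, 0]
  dp:
    - [0, 0, 0]
    - [0, 0, 0]
    - [0, 0, 0]
    - [0, 0, 0.004]
    - [0, 0, 0.004]
    - [0, 0, 0]
  rotation:
    - [0, 0, 0]
    - [0, 0, 0]
    - [0, 0, 0]
    - [0, 0, 0]
    - [0, 0, 0]
    - [0, 0, 0]

```text
clock: 6.85
position: [0.6626, 0.1699, -0.021]
tool_rot: [-3.141, -0.0, 2.903]
force: [-0.4, 1.1, -0.9]
grip_width: 0.0855
```

Call:
move_arm:
  jaw: [255, 255, 255, 255, 255, 255]
  dp:
    - [0, 0, 0]
    - [0, 0, 0]
    - [0, 0, 0]
    - [0, 0, 0]
    - [0, 0, 0]
    - [0, 0, 0]
  rotation:
    - [0, 0, 0]
    - [0, 0, 0]
    - [0, 0, 0]
    - [0, 0, 0]
    - [0, 0, 0]
    - [0, 0, 0]

```text
clock: 7.6
position: [0.6629, 0.17, -0.0202]
tool_rot: [3.141, 0.0, 2.903]
force: [-1.6, -0.8, 5.8]
grip_width: 0.03
```

Call:
move_arm:
  jaw: [0, 0, 0, 0, 0, 0]
  dp:
    - [0, 0, 0]
    - [0, 0, 0]
    - [0, 0, 0]
    - [0, 0, 0.004]
    - [0, 0, 0]
    - [0, 0, 0]
  rotation:
    - [0, 0, 0]
    - [0, 0, 0]
    - [0, 0, 0]
    - [0, 0, 0]
    - [0, 0, 0]
    - [0, 0, 0]

```text
clock: 8.35
position: [0.6628, 0.1699, -0.0239]
tool_rot: [-3.141, -0.0, 2.903]
force: [-0.8, -0.0, 0.0]
grip_width: 0.0854
```

Call:
move_arm:
  jaw: [255, 255, 255, 255, 255, 255]
  dp:
    - [0, 0, 0]
    - [0, 0, 0]
    - [0, 0, 0]
    - [0, 0, 0]
    - [0, 0, 0]
    - [0, 0, 0]
  rotation:
    - [0, 0, 0]
    - [0, 0, 0]
    - [0, 0, 0]
    - [0, 0, 0]
    - [0, 0, 0]
    - [0, 0, 0]

```text
clock: 9.1
position: [0.6632, 0.17, -0.0233]
tool_rot: [3.141, 0.001, 2.903]
force: [0.1, 0.2, 5.1]
grip_width: 0.0298
```

```bash
python3 - <<'E'
from workcell import grab_frame
from v import *
c=cv2.resize(grab_frame("scene")[215:285,225:305],None,fx=9,fy=8.5,interpolation=cv2.INTER_CUBIC)
cv2.imwrite("pics/c5.png",c)
E
```

```text
(no output)
```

View pics/c5.png

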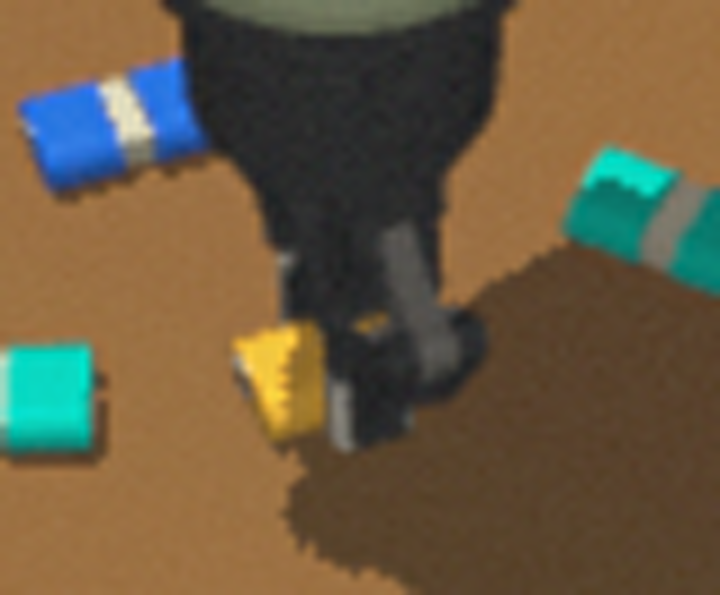

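Call:
move_arm:
  jaw: [255, 255, 255, 255, 255]
  dp:
    - [0, 0, -0.02]
    - [0, 0, -0.05]
    - [0, 0, -0.05]
    - [0, 0, 0]
    - [0, 0, 0]
  rotation:
    - [0, 0, 0]
    - [0, 0, 0]
    - [0, 0, 0]
    - [0, 0, 0]
    - [0, 0, 0]

```text
clock: 9.78
position: [0.6625, 0.1699, 0.0722]
tool_rot: [-3.141, -0.0, 2.903]
force: [-0.3, 1.3, -2.1]
grip_width: 0.0299
```

```bash
python3 plan.py .5366 .4256 .05 158.3;python3 - <<'E'
from workcell import grab_frame
from v import *
c=cv2.resize(grab_frame("scene")[190:280,215:315],None,fx=7,fy=6.5,interpolation=cv2.INTER_CUBIC)
cv2.imwrite("pics/c6.png",c)
E
```

```text
t 9.78 yaw 166.3 w 0.0299 F [-0.3  1.3 -2.1] q7 1.01
turn [-0.     -0.0001  0.0445] shift after turn [0.2645 0.2388 0.0278] min rows 1.0 6.0
```

View pics/c6.png

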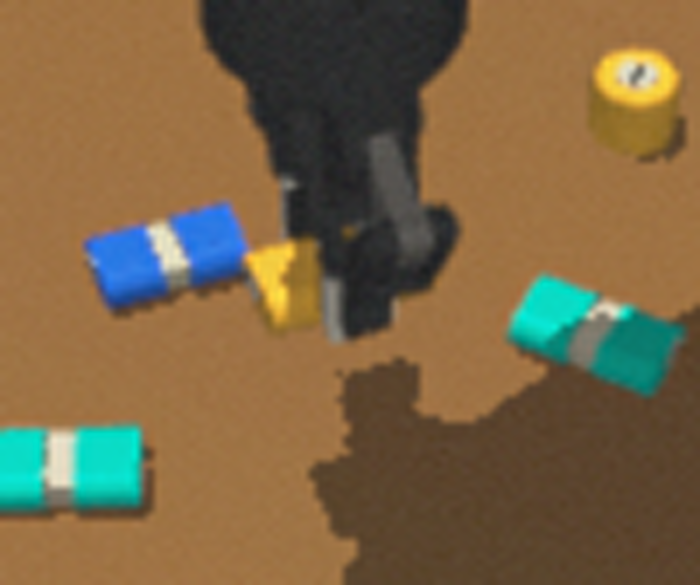

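Call:
move_arm:
  jaw: [255, 255, 255, 255, 255, 255, 255, 255, 255]
  dp:
    - [0, 0, 0]
    - [0.044, 0.04, 0]
    - [0.044, 0.04, 0]
    - [0.044, 0.04, 0]
    - [0.044, 0.04, 0]
    - [0.044, 0.04, 0]
    - [0.044, 0.039, 0]
    - [0, 0, 0.03]
    - [0, 0, 0]
  rotation:
    - [0, 0, 0.0445]
    - [0, 0, 0]
    - [0, 0, 0]
    - [0, 0, 0]
    - [0, 0, 0]
    - [0, 0, 0]
    - [0, 0, 0]
    - [0, 0, 0]
    - [0, 0, 0]

```text
clock: 10.95
position: [0.5358, 0.4246, 0.0457]
tool_rot: [-3.137, -0.002, 2.764]
force: [0.1, -0.2, -1.7]
grip_width: 0.0303
```

```bash
python3 plan.py .5366 .4256 -.0178 158.3
```

```text
t 10.95 yaw 158.3 w 0.0303 F [ 0.1 -0.2 -1.7] q7 0.49
turn [-0.0014 -0.0005  0.0002] shift after turn [-0.0004  0.0015  0.0793] min rows 1.0 2.0
```

Call:
move_arm:
  jaw: [255, 255, 255, 255]
  dp:
    - [0, 0, 0.03]
    - [0, 0, 0.03]
    - [0, 0, 0]
    - [0, 0, 0]
  rotation:
    - [0, 0, 0]
    - [0, 0, 0]
    - [0, 0, 0]
    - [0, 0, 0]

```text
clock: 11.45
position: [0.5381, 0.4255, 0.0013]
tool_rot: [3.141, 0.001, 2.762]
force: [0.0, 0.3, -1.5]
grip_width: 0.0299
```

```bash
python3 plan.py .5366 .4256 -.0178 158.3
```

```text
t 11.45 yaw 158.3 w 0.0299 F [ 0.   0.3 -1.5] q7 0.49
turn [ 0.0002  0.0002 -0.0002] shift after turn [ 0.0018 -0.0005  0.0239] min rows 1.0 1.0
```

Call:
move_arm:
  jaw: [255, 255, 255, 255]
  dp:
    - [0.0015, 0, 0.014]
    - [0, 0, 0.006]
    - [0, 0, 0.004]
    - [0, 0, 0]
  rotation:
    - [0, 0, 0]
    - [0, 0, 0]
    - [0, 0, 0]
    - [0, 0, 0]

```text
clock: 11.95
position: [0.536, 0.4261, -0.0183]
tool_rot: [-3.141, -0.0, 2.763]
force: [-5.4, -3.6, 11.9]
grip_width: 0.0301
```

```bash
python3 plan.py .5366 .4256 -.0178 158.3
```

```text
t 11.95 yaw 158.3 w 0.0301 F [-5.4 -3.6 11.9] q7 0.49
turn [-0.0001 -0.0001  0.    ] shift after turn [-0.0009 -0.0003 -0.0007] min rows 1.0 1.0
```

Call:
move_arm:
  jaw: [255, 0, 0, 0, 0, 0, 0, 0, 0, 0]
  dp:
    - [-0.0008, 0, -0.0005]
    - [0, 0, 0]
    - [0, 0, 0]
    - [0, 0, 0]
    - [0, 0, 0]
    - [0, 0, -0.03]
    - [0, 0, -0.05]
    - [0, 0, -0.05]
    - [0, 0, -0.05]
    - [0, 0, 0]
  rotation:
    - [0, 0, 0]
    - [0, 0, 0]
    - [0, 0, 0]
    - [0, 0, 0]
    - [0, 0, 0]
    - [0, 0, 0]
    - [0, 0, 0]
    - [0, 0, 0]
    - [0, 0, 0]
    - [0, 0, 0]

```text
clock: 13.2
position: [0.5384, 0.4271, 0.1305]
tool_rot: [3.136, 0.003, 2.763]
force: [0.1, 0.6, 0.4]
grip_width: 0.0853
```

```bash
python3 plan.py .3711 -.2803 .12 -12.3
```

```text
t 13.2 yaw 158.3 w 0.0853 F [0.1 0.6 0.4] q7 0.48
turn [ 0.0016 -0.0027  0.9477] shift after turn [-0.016   0.9085  0.0132] min rows 18.0 16.0
```

Call:
move_arm:
  jaw: [0, 0, 0, 0, 0, 0, 0, 0, 0, 0]
  dp:
    - [-0.009, -0.06, 0]
    - [-0.009, -0.06, 0]
    - [-0.009, -0.06, 0]
    - [-0.009, -0.06, 0]
    - [-0.009, -0.06, 0]
    - [-0.009, -0.06, 0]
    - [-0.009, -0.06, 0]
    - [-0.009, -0.06, 0]
    - [-0.009, -0.06, 0]
    - [-0.009, -0.06, 0]
  rotation:
    - [0, 0, 0]
    - [0, 0, 0]
    - [0, 0, 0]
    - [0, 0, 0]
    - [0, 0, 0]
    - [0, 0, 0]
    - [0, 0, 0]
    - [0, 0, 0]
    - [0, 0, 0]
    - [0, 0, 0]

```text
clock: 14.45
position: [0.4257, -0.0482, 0.126]
tool_rot: [3.141, 0.001, 2.763]
force: [0.7, -1.4, 0.5]
grip_width: 0.0855
```

```bash
python3 plan.py .3711 -.2803 .12 -12.3; sed -i 's#f"pics/{n}0.png"#f"pics/{n}{T}.png"#; s#^rows=#rows=#' est.py; sed -i '2a T=sys.argv[1] if len(sys.argv)>1 else "0"; ONLY=sys.argv[2:]' est.py; python3 - <<'E'
from workcell import grab_frame
import cv2
for n in("scene","top"): cv2.imwrite(f"pics/{n}2.png",grab_frame(n))
E
python3 - <<'E'
from v import *
im={n:cv2.imread(f"pics/{n}2.png") for n in("top","scene")}
x0=np.array([.5366,.4256]);H={}
import v
M=MOD["short"];MOD["short"]=M+[0,0,.005]
for n in im: H[n],vis=mask(im[n],proj(n,[[*x0,.013]])[0],"brass",13)
for h in(H,{"top":H["top"]},{"scene":H["scene"]}):
    o=fit("short",h,x0);print(np.round(o[0][:2]*1e3,1),np.degrees(o[0][2]).round(1)%180,o[1].round(2))
E
```

```text
t 14.45 yaw 158.3 w 0.0855 F [ 0.7 -1.4  0.5] q7 1.23
turn [ 3.000e-04 -2.000e-04  9.478e-01] shift after turn [-0.0049  0.2981  0.0075] min rows 18.0 5.0
[536.7 425.6] 166.3 [ 0.84  0.32  0.68 -0.14  0.18  0.59 -1.43  1.23]
[535.7 423. ] 157.5 [0.   0.   0.18 0.3 ]
[537.3 426.7] 167.7 [-0.    0.02 -1.22  1.43]
```

```bash
sed -i 's/    else: m=(b>75)/    elif kind=="brass2":\n        m=((g>.69*r)\&(b<.55*r)\&(r>60)).astype(np.uint8);m=cv2.morphologyEx(m,cv2.MORPH_CLOSE,np.ones((41,41)))\n    else: m=(b>75)/' v.py
cat > chk.py <<'E'
from v import *
import sys
from workcell import grab_frame
# chk.py part pad x y tag
def chk(part,kind,x,y,tag):
    MOD[part]=MOD[part]+[0,0,.005];H={};V=[]
    for n in("top","scene"):
        im=grab_frame(n) if not tag.startswith("-") else cv2.imread(f"pics/{n}{tag[1:]}.png")
        H[n],v=mask(im,proj(n,[[x,y,.013]])[0],kind,20);V.append(v)
    for h in(H,{"top":H["top"]},{"scene":H["scene"]}):
        o=fit(part,h,np.array([x,y]));print(part,np.round(o[0][:2]*1e3,1),np.degrees(o[0][2]).round(1)%180,o[1].round(2))
    return np.hstack(V)
if __name__=="__main__":
    V=chk(sys.argv[1],sys.argv[2],float(sys.argv[3]),float(sys.argv[4]),sys.argv[5]);cv2.imwrite("pics/chk.png",V)
E
python3 chk.py short brass2 .5366 .4256 -2
```

```text
short [529.2 415.3] 146.8 [ 0.19 -1.91 -2.22 -1.73  1.12 -0.95  0.16  0.39]
short [534.8 415.3] 158.6 [-0.   -0.   -1.46 -2.15]
short [525.6 415.1] 144.7 [-0.   -0.    0.14  0.  ]
```

View pics/chk.png

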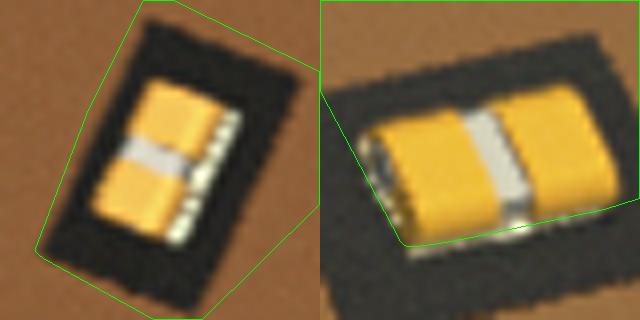

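Call:
move_arm:
  jaw: [0, 0, 0, 0, 0, 0, 0, 0, 0, 0]
  dp:
    - [-0.009, -0.06, 0]
    - [-0.009, -0.06, 0]
    - [-0.009, -0.06, 0]
    - [-0.009, -0.06, 0]
    - [-0.009, -0.053, 0]
    - [0, 0, 0]
    - [0, 0, 0]
    - [0, 0, 0]
    - [0, 0, 0]
    - [0, 0, 0]
  rotation:
    - [0, 0, 0]
    - [0, 0, 0]
    - [0, 0, 0]
    - [0, 0, 0]
    - [0, 0, 0]
    - [0, 0, 0.055]
    - [0, 0, 0.055]
    - [0, 0, 0.055]
    - [0, 0, 0.055]
    - [0, 0, 0.055]

```text
clock: 15.8
position: [0.3733, -0.2774, 0.1258]
tool_rot: [3.141, -0.0, 1.894]
force: [0.8, 0.1, 0.9]
grip_width: 0.0853
```

Call:
move_arm:
  jaw: [0, 0, 0, 0, 0, 0, 0, 0, 0, 0]
  dp:
    - [0, 0, 0]
    - [0, 0, 0]
    - [0, 0, 0]
    - [0, 0, 0]
    - [0, 0, 0]
    - [0, 0, 0]
    - [0, 0, 0]
    - [0, 0, 0]
    - [0, 0, 0]
    - [0, 0, 0]
  rotation:
    - [0, 0, 0.055]
    - [0, 0, 0.055]
    - [0, 0, 0.055]
    - [0, 0, 0.055]
    - [0, 0, 0.055]
    - [0, 0, 0.055]
    - [0, 0, 0.055]
    - [0, 0, 0.055]
    - [0, 0, 0.055]
    - [0, 0, 0.055]

```text
clock: 17.05
position: [0.3735, -0.2773, 0.1258]
tool_rot: [-3.141, -0.001, 0.166]
force: [0.4, 0.6, 0.6]
grip_width: 0.0853
```

```bash
python3 plan.py .3711 -.2803 .03 -12.3
```

```text
t 17.05 yaw 9.5 w 0.0853 F [0.4 0.6 0.6] q7 -0.25
turn [-0.0002 -0.0003  0.1212] shift after turn [-0.0021  0.0043  0.1197] min rows 3.0 2.0
```

```bash
sed -i 's/m=((g>.69\*r)&(b<.55\*r)&(r>60))/m=((b<.6*r)\&(r>165)\&(g>120))/' v.py
python3 chk.py short brass2 .5366 .4256 -2
```

```text
short [536.2 426.6] 158.8 [ 0.34 -0.34  0.01 -0.05  0.33 -0.02 -0.08  0.02]
short [537.2 425.6] 158.4 [-0.   -0.   -0.02 -0.03]
short [535.6 426.9] 159.0 [ 0.    0.   -0.06  0.04]
```

View pics/chk.png

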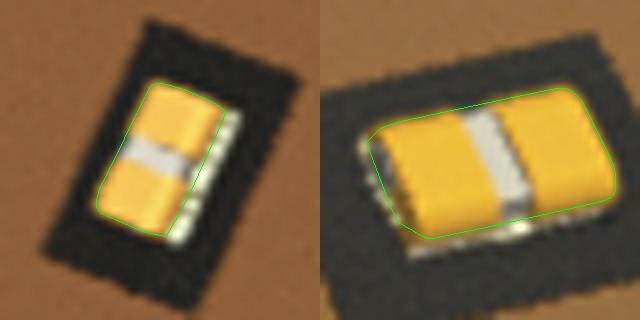

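Call:
move_arm:
  jaw: [0, 0, 0, 0, 0, 0, 0, 0]
  dp:
    - [0, 0, 0]
    - [0, 0, 0]
    - [0, 0, 0]
    - [-0.002, 0.004, 0.04]
    - [0, 0, 0.04]
    - [0, 0, 0.038]
    - [0, 0, 0]
    - [0, 0, 0]
  rotation:
    - [0, 0, 0.041]
    - [0, 0, 0.04]
    - [0, 0, 0.04]
    - [0, 0, 0]
    - [0, 0, 0]
    - [0, 0, 0]
    - [0, 0, 0]
    - [0, 0, 0]

```text
clock: 18.05
position: [0.3712, -0.2808, 0.0321]
tool_rot: [3.142, -0.001, -0.209]
force: [0.0, -0.5, 1.0]
grip_width: 0.0858
```

```bash
python3 plan.py .3711 -.2803 -.022 -12.3
```

```text
t 18.05 yaw -12.0 w 0.0858 F [ 0.  -0.5  1. ] q7 -0.36
turn [ 0.     -0.0003  0.0017] shift after turn [-0.0003 -0.0006  0.0676] min rows 1.0 2.0
```

Call:
move_arm:
  jaw: [0, 0, 0, 0, 255, 255, 255, 255, 255, 255]
  dp:
    - [0, 0, 0.04]
    - [0, 0, 0.018]
    - [0, 0, 0.01]
    - [0, 0, 0]
    - [0, 0, 0]
    - [0, 0, 0]
    - [0, 0, 0]
    - [0, 0, 0]
    - [0, 0, 0]
    - [0, 0, 0]
  rotation:
    - [0, 0, 0.0015]
    - [0, 0, 0]
    - [0, 0, 0]
    - [0, 0, 0]
    - [0, 0, 0]
    - [0, 0, 0]
    - [0, 0, 0]
    - [0, 0, 0]
    - [0, 0, 0]
    - [0, 0, 0]

```text
clock: 19.3
position: [0.371, -0.2806, -0.023]
tool_rot: [-3.141, -0.001, -0.214]
force: [-0.3, 2.1, 10.9]
grip_width: 0.0302
```

Call:
move_arm:
  jaw: [255, 255, 255, 255, 255]
  dp:
    - [0, 0, -0.02]
    - [0, 0, -0.05]
    - [0, 0, -0.05]
    - [0, 0, 0]
    - [0, 0, 0]
  rotation:
    - [0, 0, 0]
    - [0, 0, 0]
    - [0, 0, 0]
    - [0, 0, 0]
    - [0, 0, 0]

```text
clock: 19.92
position: [0.3708, -0.2801, 0.0721]
tool_rot: [-3.141, 0.0, -0.213]
force: [0.1, 0.1, -3.5]
grip_width: 0.0296
```

```bash
python3 plan.py .6742 -.1294 .04 29.5
```

```text
t 19.93 yaw -12.2 w 0.0296 F [ 0.1  0.1 -3.5] q7 -0.44
turn [-2.000e-04  1.000e-04 -2.317e-01] shift after turn [0.4229 0.0228 0.0401] min rows 5.0 8.0
```

Call:
move_arm:
  jaw: [255, 255, 255, 255, 255, 255, 255, 255, 255, 255]
  dp:
    - [0, 0, 0]
    - [0, 0, 0]
    - [0, 0, 0]
    - [0, 0, 0]
    - [0, 0, 0]
    - [0.05, 0.003, 0]
    - [0.06, 0.003, 0]
    - [0.06, 0.003, 0]
    - [0.06, 0.003, 0]
    - [0.06, 0.003, 0]
  rotation:
    - [0, 0, -0.046]
    - [0, 0, -0.046]
    - [0, 0, -0.046]
    - [0, 0, -0.046]
    - [0, 0, -0.047]
    - [0, 0, 0]
    - [0, 0, 0]
    - [0, 0, 0]
    - [0, 0, 0]
    - [0, 0, 0]

```text
clock: 21.18
position: [0.5795, -0.1763, 0.071]
tool_rot: [-3.14, 0.001, 0.512]
force: [0.2, -0.3, -3.2]
grip_width: 0.03
```

Call:
move_arm:
  jaw: [255, 255, 255, 255, 255, 255, 255]
  dp:
    - [0.06, 0.003, 0]
    - [0.045, 0.003, 0]
    - [0.028, 0.002, 0]
    - [0, 0, 0.04]
    - [0, 0, 0.04]
    - [0, 0, 0]
    - [0, 0, 0]
  rotation:
    - [0, 0, 0]
    - [0, 0, 0]
    - [0, 0, 0]
    - [0, 0, 0]
    - [0, 0, 0]
    - [0, 0, 0]
    - [0, 0, 0]

```text
clock: 22.05
position: [0.6749, -0.1314, 0.0089]
tool_rot: [3.142, -0.0, 0.511]
force: [0.1, -0.9, -1.8]
grip_width: 0.0298
```

```bash
python3 plan.py .6742 -.1294 -.0175 29.5
```

```text
t 22.05 yaw 29.3 w 0.0298 F [ 0.1 -0.9 -1.8] q7 -0.41
turn [ 0.     -0.     -0.0011] shift after turn [ 0.0005 -0.0026  0.0331] min rows 1.0 1.0
```

Call:
move_arm:
  jaw: [255, 255, 255, 255, 255, 255]
  dp:
    - [0.0005, -0.0026, 0.015]
    - [0, 0, 0.008]
    - [0, 0, 0.005]
    - [0, 0, 0.003]
    - [0, 0, 0.0015]
    - [0, 0, 0]
  rotation:
    - [0, 0, -0.001]
    - [0, 0, 0]
    - [0, 0, 0]
    - [0, 0, 0]
    - [0, 0, 0]
    - [0, 0, 0]

```text
clock: 22.8
position: [0.6742, -0.1289, -0.0173]
tool_rot: [3.142, -0.0, 0.515]
force: [0.2, -0.3, -3.4]
grip_width: 0.03
```

```bash
python3 plan.py .6742 -.1294 -.0175 29.5
```

```text
t 22.8 yaw 29.5 w 0.03 F [ 0.2 -0.3 -3.4] q7 -0.4
turn [ 0.     -0.      0.0001] shift after turn [-0.0003  0.0005  0.0002] min rows 1.0 1.0
```

Not touching yet; go 0.8 mm lower and release.

Call:
move_arm:
  jaw: [255, 255]
  dp:
    - [0, 0.0004, 0.001]
    - [0, 0, 0]
  rotation:
    - [0, 0, 0]
    - [0, 0, 0]

```text
clock: 23.05
position: [0.6744, -0.1291, -0.0178]
tool_rot: [-3.142, -0.0, 0.515]
force: [-3.1, 1.4, 3.9]
grip_width: 0.0297
```

Call:
move_arm:
  jaw: [0, 0, 0, 0, 0, 0, 0, 0, 0]
  dp:
    - [0, 0, 0]
    - [0, 0, 0]
    - [0, 0, 0]
    - [0, 0, 0]
    - [0, 0, -0.03]
    - [0, 0, -0.05]
    - [0, 0, -0.05]
    - [0, 0, -0.03]
    - [0, 0, 0]
  rotation:
    - [0, 0, 0]
    - [0, 0, 0]
    - [0, 0, 0]
    - [0, 0, 0]
    - [0, 0, 0]
    - [0, 0, 0]
    - [0, 0, 0]
    - [0, 0, 0]
    - [0, 0, 0]

```text
clock: 24.18
position: [0.6754, -0.1296, 0.1133]
tool_rot: [3.139, -0.003, 0.515]
force: [0.4, 0.7, -0.4]
grip_width: 0.0853
```

```bash
python3 plan.py .478 .0972 .05 29.5
```

```text
t 24.18 yaw 29.5 w 0.0853 F [ 0.4  0.7 -0.4] q7 -0.47
turn [ 0.0008 -0.001   0.    ] shift after turn [-0.0752 -0.3683  0.0792] min rows 1.0 7.0
```

Call:
move_arm:
  jaw: [0, 0, 0, 0, 0, 0, 0, 0, 0, 0]
  dp:
    - [-0.011, -0.053, 0]
    - [-0.011, -0.053, 0]
    - [-0.011, -0.053, 0]
    - [-0.011, -0.053, 0]
    - [-0.011, -0.053, 0]
    - [-0.011, -0.053, 0]
    - [-0.009, -0.05, 0]
    - [0, 0, 0.04]
    - [0, 0, 0.04]
    - [0, 0, 0]
  rotation:
    - [0, 0, 0]
    - [0, 0, 0]
    - [0, 0, 0]
    - [0, 0, 0]
    - [0, 0, 0]
    - [0, 0, 0]
    - [0, 0, 0]
    - [0, 0, 0]
    - [0, 0, 0]
    - [0, 0, 0]

```text
clock: 25.42
position: [0.476, 0.097, 0.0449]
tool_rot: [-3.141, 0.003, 0.515]
force: [0.4, -0.0, 0.3]
grip_width: 0.0855
```

```bash
python3 plan.py .478 .0972 -.017 29.5; python3 - <<'E'
from workcell import grab_frame
import cv2
for n in("scene","top"): cv2.imwrite(f"pics/{n}3.png",grab_frame(n))
E
python3 chk.py long brass2 .6742 -.1294 -3
```

```text
t 25.43 yaw 29.5 w 0.0855 F [ 0.4 -0.   0.3] q7 -0.65
turn [-0.0002  0.0009 -0.0001] shift after turn [0.0023 0.001  0.0774] min rows 1.0 2.0
long [ 673.2 -131.3] 30.2 [-0.26 -1.13 -0.05 -0.33  0.67 -0.92  0.15  0.81]
long [ 676.9 -130.6] 29.4 [ 0.    0.    0.12 -0.24]
long [ 669.7 -133.8] 30.9 [-0.01  0.04  0.31  0.66]
```

Call:
move_arm:
  jaw: [0, 0, 0, 0, 255, 255, 255, 255, 255, 255]
  dp:
    - [0.002, 0.001, 0.04]
    - [0, 0, 0.025]
    - [0, 0, 0.01]
    - [0, 0, 0]
    - [0, 0, 0]
    - [0, 0, 0]
    - [0, 0, 0]
    - [0, 0, 0]
    - [0, 0, 0]
    - [0, 0, 0]
  rotation:
    - [0, 0, 0]
    - [0, 0, 0]
    - [0, 0, 0]
    - [0, 0, 0]
    - [0, 0, 0]
    - [0, 0, 0]
    - [0, 0, 0]
    - [0, 0, 0]
    - [0, 0, 0]
    - [0, 0, 0]

```text
clock: 26.78
position: [0.4791, 0.0977, -0.0137]
tool_rot: [-3.141, -0.001, 0.515]
force: [-2.2, 0.1, 13.1]
grip_width: 0.0322
```

Call:
move_arm:
  jaw: [255, 255, 255, 255, 255]
  dp:
    - [0, 0, -0.02]
    - [0, 0, -0.05]
    - [0, 0, -0.05]
    - [0, 0, 0]
    - [0, 0, 0]
  rotation:
    - [0, 0, 0]
    - [0, 0, 0]
    - [0, 0, 0]
    - [0, 0, 0]
    - [0, 0, 0]

```text
clock: 27.4
position: [0.4785, 0.0979, 0.0814]
tool_rot: [-3.141, 0.0, 0.516]
force: [0.0, -0.5, -2.4]
grip_width: 0.0321
```

```bash
python3 plan.py .4482 -.1225 .07 29.5
```

```text
t 27.4 yaw 29.5 w 0.0321 F [ 0.  -0.5 -2.4] q7 -0.7
turn [-0.0001  0.0001  0.0003] shift after turn [-0.1686  0.2211  0.0143] min rows 1.0 5.0
```

Call:
move_arm:
  jaw: [255, 255, 255, 255, 255, 255, 255, 255, 255]
  dp:
    - [-0.034, 0.044, 0]
    - [-0.034, 0.044, 0]
    - [-0.034, 0.044, 0]
    - [-0.034, 0.044, 0]
    - [-0.032, 0.044, 0]
    - [0, 0, 0.04]
    - [0, 0, 0.04]
    - [0, 0, 0]
    - [0, 0, 0]
  rotation:
    - [0, 0, 0]
    - [0, 0, 0]
    - [0, 0, 0]
    - [0, 0, 0]
    - [0, 0, 0]
    - [0, 0, 0]
    - [0, 0, 0]
    - [0, 0, 0]
    - [0, 0, 0]

```text
clock: 28.52
position: [0.4485, -0.1221, 0.0182]
tool_rot: [-3.142, 0.0, 0.515]
force: [0.5, -0.0, -1.7]
grip_width: 0.0322
```

```bash
python3 plan.py .4487 -.1222 -.0085 29.5
```

```text
t 28.52 yaw 29.5 w 0.0322 F [ 0.5 -0.  -1.7] q7 -0.16
turn [-0.      0.0001 -0.0001] shift after turn [0.0002 0.0002 0.0334] min rows 1.0 1.0
```

Call:
move_arm:
  jaw: [255, 255, 255, 255, 255, 255]
  dp:
    - [0, 0, 0.015]
    - [0, 0, 0.01]
    - [0, 0, 0.005]
    - [0, 0, 0.003]
    - [0, 0, 0.001]
    - [0, 0, 0]
  rotation:
    - [0, 0, 0]
    - [0, 0, 0]
    - [0, 0, 0]
    - [0, 0, 0]
    - [0, 0, 0]
    - [0, 0, 0]

```text
clock: 29.28
position: [0.4486, -0.1218, -0.0087]
tool_rot: [-3.141, -0.001, 0.515]
force: [-5.9, 1.0, 22.2]
grip_width: 0.0319
```

Call:
move_arm:
  jaw: [255, 0, 0, 0, 0, 0, 0, 0, 0, 0]
  dp:
    - [0, 0, -0.0008]
    - [0, 0, 0]
    - [0, 0, 0]
    - [0, 0, 0]
    - [0, 0, 0]
    - [0, 0, -0.03]
    - [0, 0, -0.05]
    - [0, 0, -0.05]
    - [0, 0, -0.02]
    - [0, 0, 0]
  rotation:
    - [0, 0, 0]
    - [0, 0, 0]
    - [0, 0, 0]
    - [0, 0, 0]
    - [0, 0, 0]
    - [0, 0, 0]
    - [0, 0, 0]
    - [0, 0, 0]
    - [0, 0, 0]
    - [0, 0, 0]

```text
clock: 30.52
position: [0.4491, -0.1215, 0.1117]
tool_rot: [3.141, -0.001, 0.516]
force: [0.2, 0.4, -0.6]
grip_width: 0.0853
```

```bash
python3 plan.py .5528 -.4341 .06 29.5
```

```text
t 30.52 yaw 29.6 w 0.0853 F [ 0.2  0.4 -0.6] q7 -0.31
turn [ 0.0002 -0.0004  0.0003] shift after turn [-0.0796  0.4039  0.0646] min rows 1.0 7.0
```

Call:
move_arm:
  jaw: [0, 0, 0, 0, 0, 0, 0, 0, 0, 0]
  dp:
    - [-0.01, 0.05, 0]
    - [-0.01, 0.05, 0]
    - [-0.01, 0.05, 0]
    - [-0.01, 0.05, 0]
    - [-0.01, 0.05, 0]
    - [-0.01, 0.05, 0]
    - [-0.01, 0.05, 0]
    - [-0.01, 0.054, 0.02]
    - [0, 0, 0.045]
    - [0, 0, 0]
  rotation:
    - [0, 0, 0]
    - [0, 0, 0]
    - [0, 0, 0]
    - [0, 0, 0]
    - [0, 0, 0]
    - [0, 0, 0]
    - [0, 0, 0]
    - [0, 0, 0]
    - [0, 0, 0]
    - [0, 0, 0]

```text
clock: 31.78
position: [0.5502, -0.4334, 0.0552]
tool_rot: [-3.136, 0.002, 0.514]
force: [0.5, 0.3, 0.7]
grip_width: 0.0852
```

```bash
python3 plan.py .5528 -.4341 -.01 29.5;  python3 - <<'E'
from workcell import grab_frame
import cv2
for n in("scene","top"): cv2.imwrite(f"pics/{n}4.png",grab_frame(n))
E
python3 chk.py long brass2 .6742 -.1294 -4; cp pics/chk.png pics/a.png; python3 chk.py rim brass2 .4482 -.1225 -4
python3 -c "
import cv2,numpy as np
cv2.imwrite('pics/ab.png',np.vstack([cv2.imread('pics/a.png'),cv2.imread('pics/chk.png')])[:600])"
```

```text
t 31.77 yaw 29.5 w 0.0852 F [0.5 0.3 0.7] q7 0.01
turn [-0.0018  0.0006 -0.0002] shift after turn [0.0024 0.0023 0.0815] min rows 1.0 2.0
long [ 678.9 -126.3] 30.0 [-0.88 -2.89  1.6  -3.85  1.64 -2.67  0.1   1.01]
long [ 688.5 -123.8] 27.0 [ 0.    0.03  2.22 -3.47]
long [ 669.9 -133.8] 31.1 [-0.01  0.05  0.33  0.71]Traceback (most recent call last):
  File "chk.py", line 14, in <module>
    V=chk(sys.argv[1],sys.argv[2],float(sys.argv[3]),float(sys.argv[4]),sys.argv[5]);cv2.imwrite("pics/chk.png",V)
  File "chk.py", line 9, in chk
    H[n],v=mask(im,proj(n,[[x,y,.013]])[0],kind,20);V.append(v)
           ~~~~^^^^^^^^^^^^^^^^^^^^^^^^^^^^^^^^^^^^
  File "v.py", line 34, in mask
    i=min(range(1,k),key=lambda i:(-st[i,4] if st[i,4] else 0)); m=(l==i).astype(np.uint8)
ValueError: min() iterable argument is empty
```

View pics/ab.png

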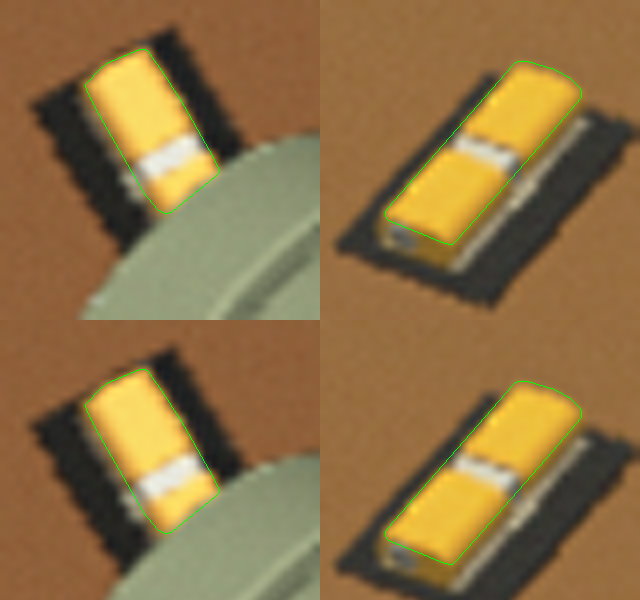

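Call:
move_arm:
  jaw: [0, 0, 0, 0, 255, 255, 255, 255, 255, 255]
  dp:
    - [0, 0, 0.04]
    - [0, 0, 0.025]
    - [0, 0, 0.015]
    - [0, 0, 0]
    - [0, 0, 0]
    - [0, 0, 0]
    - [0, 0, 0]
    - [0, 0, 0]
    - [0, 0, 0]
    - [0, 0, 0]
  rotation:
    - [0, 0, 0]
    - [0, 0, 0]
    - [0, 0, 0]
    - [0, 0, 0]
    - [0, 0, 0]
    - [0, 0, 0]
    - [0, 0, 0]
    - [0, 0, 0]
    - [0, 0, 0]
    - [0, 0, 0]

```text
clock: 33.12
position: [0.5522, -0.4346, -0.0042]
tool_rot: [3.142, -0.0, 0.515]
force: [-1.1, 1.8, 6.7]
grip_width: 0.0234
```

Call:
move_arm:
  jaw: [255, 255, 255, 255, 255]
  dp:
    - [0, 0, -0.02]
    - [0, 0, -0.05]
    - [0, 0, -0.05]
    - [0, 0, 0]
    - [0, 0, 0]
  rotation:
    - [0, 0, 0]
    - [0, 0, 0]
    - [0, 0, 0]
    - [0, 0, 0]
    - [0, 0, 0]

```text
clock: 33.75
position: [0.5521, -0.4343, 0.0913]
tool_rot: [-3.141, -0.0, 0.515]
force: [-0.0, -0.0, -2.0]
grip_width: 0.0236
```

```bash
python3 plan.py .3813 .3091 .086 29.5
```

```text
t 33.75 yaw 29.5 w 0.0236 F [-0. -0. -2.] q7 -0.01
turn [-0.0001 -0.0001  0.0001] shift after turn [ 0.2718 -0.9139  0.0066] min rows 1.0 16.0
```

Call:
move_arm:
  jaw: [255, 255, 255, 255, 255, 255, 255, 255, 255, 255]
  dp:
    - [0.012, -0.04, 0]
    - [0.017, -0.057, 0]
    - [0.017, -0.057, 0]
    - [0.017, -0.057, 0]
    - [0.017, -0.057, 0]
    - [0.017, -0.057, 0]
    - [0.017, -0.057, 0]
    - [0.017, -0.057, 0]
    - [0.017, -0.057, 0]
    - [0.017, -0.057, 0]
  rotation:
    - [0, 0, 0]
    - [0, 0, 0]
    - [0, 0, 0]
    - [0, 0, 0]
    - [0, 0, 0]
    - [0, 0, 0]
    - [0, 0, 0]
    - [0, 0, 0]
    - [0, 0, 0]
    - [0, 0, 0]

```text
clock: 35.0
position: [0.4481, 0.0168, 0.0907]
tool_rot: [-3.141, 0.001, 0.515]
force: [0.9, -0.1, -2.6]
grip_width: 0.0229
```

```bash
python3 plan.py .3813 .3091 .086 29.5
```

```text
t 35.0 yaw 29.5 w 0.0229 F [ 0.9 -0.1 -2.6] q7 -0.54
turn [-0.      0.0004  0.0001] shift after turn [ 0.1073 -0.3591  0.0059] min rows 1.0 7.0
```

Call:
move_arm:
  jaw: [255, 255, 255, 255, 255, 255, 255, 255, 255, 255]
  dp:
    - [0.017, -0.057, 0]
    - [0.017, -0.057, 0]
    - [0.017, -0.057, 0]
    - [0.017, -0.057, 0]
    - [0.017, -0.057, 0]
    - [0.013, -0.044, 0]
    - [0.009, -0.03, 0]
    - [0, 0, 0.04]
    - [0, 0, 0.04]
    - [0, 0, 0]
  rotation:
    - [0, 0, 0]
    - [0, 0, 0]
    - [0, 0, 0]
    - [0, 0, 0]
    - [0, 0, 0]
    - [0, 0, 0]
    - [0, 0, 0]
    - [0, 0, 0]
    - [0, 0, 0]
    - [0, 0, 0]

```text
clock: 36.25
position: [0.381, 0.3062, 0.0256]
tool_rot: [3.14, 0.004, 0.515]
force: [1.0, 0.9, -0.3]
grip_width: 0.0233
```

```bash
python3 plan.py .3813 .3091 .001 29.5
```

```text
t 36.25 yaw 29.5 w 0.0233 F [ 1.   0.9 -0.3] q7 -1.04
turn [ 0.0005  0.0012 -0.0001] shift after turn [ 0.0021 -0.0029  0.0308] min rows 1.0 1.0
```

Call:
move_arm:
  jaw: [255, 255, 255]
  dp:
    - [0, 0, 0.01]
    - [0, 0, 0]
    - [0, 0, 0]
  rotation:
    - [0, 0, 0]
    - [0, 0, 0]
    - [0, 0, 0]

```text
clock: 36.62
position: [0.3822, 0.3078, 0.0198]
tool_rot: [-3.141, -0.001, 0.515]
force: [0.1, -0.7, -2.4]
grip_width: 0.0234
```

```bash
python3 plan.py .3809 .3089 .001 29.5
```

```text
t 36.62 yaw 29.5 w 0.0234 F [ 0.1 -0.7 -2.4] q7 -1.03
turn [-0.0001 -0.0002  0.0001] shift after turn [-0.0008 -0.002   0.0235] min rows 1.0 1.0
```

Call:
move_arm:
  jaw: [255, 255, 255, 255, 255, 255]
  dp:
    - [-0.0008, -0.002, 0.01]
    - [0, 0, 0.006]
    - [0, 0, 0.004]
    - [0, 0, 0.002]
    - [0, 0, 0.001]
    - [0, 0, 0]
  rotation:
    - [0, 0, 0]
    - [0, 0, 0]
    - [0, 0, 0]
    - [0, 0, 0]
    - [0, 0, 0]
    - [0, 0, 0]

```text
clock: 37.38
position: [0.3808, 0.3086, 0.0009]
tool_rot: [-3.142, -0.0, 0.515]
force: [-0.1, 0.5, -2.3]
grip_width: 0.0233
```

Call:
move_arm:
  jaw: [255, 255]
  dp:
    - [0, 0, 0.001]
    - [0, 0, 0]
  rotation:
    - [0, 0, 0]
    - [0, 0, 0]

```text
clock: 37.62
position: [0.3809, 0.3086, 0.0006]
tool_rot: [-3.141, -0.0, 0.515]
force: [-4.1, -3.1, 17.4]
grip_width: 0.0235
```

Call:
move_arm:
  jaw: [255, 0, 0, 0, 0, 0, 0, 0, 0, 0]
  dp:
    - [0, 0, -0.0005]
    - [0, 0, 0]
    - [0, 0, 0]
    - [0, 0, 0]
    - [0, 0, 0]
    - [0, 0, -0.03]
    - [0, 0, -0.05]
    - [0, 0, -0.05]
    - [0, 0, -0.03]
    - [0, 0, 0]
  rotation:
    - [0, 0, 0]
    - [0, 0, 0]
    - [0, 0, 0]
    - [0, 0, 0]
    - [0, 0, 0]
    - [0, 0, 0]
    - [0, 0, 0]
    - [0, 0, 0]
    - [0, 0, -0.05]
    - [0, 0, -0.05]

```text
clock: 38.88
position: [0.3812, 0.3092, 0.1299]
tool_rot: [-3.142, -0.002, 0.835]
force: [0.7, -0.5, -2.3]
grip_width: 0.0854
```

Call:
move_arm:
  jaw: [0, 0, 0, 0, 0, 0, 0, 0, 0, 0]
  dp:
    - [0, 0, 0]
    - [0, 0, 0]
    - [0, 0, 0]
    - [0.04, -0.04, 0]
    - [0.04, -0.04, 0]
    - [0.04, -0.04, 0]
    - [0.04, -0.04, 0]
    - [0.04, -0.04, 0]
    - [0.04, -0.04, 0]
    - [0.04, -0.04, 0]
  rotation:
    - [0, 0, -0.05]
    - [0, 0, -0.05]
    - [0, 0, -0.05]
    - [0, 0, 0]
    - [0, 0, 0]
    - [0, 0, 0]
    - [0, 0, 0]
    - [0, 0, 0]
    - [0, 0, 0]
    - [0, 0, 0]

```text
clock: 40.12
position: [0.2237, 0.5854, 0.1284]
tool_rot: [3.142, 0.0, 1.301]
force: [0.2, -0.1, 1.0]
grip_width: 0.0854
```

```bash
cat > fin.py <<'E'
from v import *
from workcell import grab_frame
im={n:grab_frame(n) for n in("top","scene")}
for n in im: cv2.imwrite(f"pics/{n}9.png",im[n])
T=dict(short=(.5366,.4256,158.3),long=(.6742,-.1294,29.5),rim=(.4482,-.1225,0),cutter=(.3813,.3091,0))
rows=[];S2=7
for n,h in(("top",19),("scene",22)):
    L=[]
    for k,(x,y,a) in T.items():
        u,v=np.round(proj(n,[[x,y,.012]])[0]).astype(int);f=200/(2*h)
        c=cv2.resize(im[n][v-h:v+h,u-h:u+h],(200,200),interpolation=cv2.INTER_CUBIC)
        a=np.radians(a);R=np.array([[np.cos(a),-np.sin(a),0],[np.sin(a),np.cos(a),0],[0,0,1]])
        # align to same-camera pad estimate
        ps={"top":dict(short=(.5368,.4246),long=(.6751,-.1304),rim=(.4486,-.1236),cutter=(.3815,.3079)),
            "scene":dict(short=(.5364,.4260),long=(.6738,-.1279),rim=(.4483,-.1208),cutter=(.3814,.3099))}[n][k]
        for M in([MOD[k]] if k!="cutter" else [disc(.0285,0),disc(.013,.026),disc(.0285,.008)]):
            p=proj(n,(M+[0,0,.005])@R.T+[*ps,0]);p=(p-[u-h,v-h]+.5)*f
            cv2.polylines(c,[cv2.convexHull(p.astype(np.float32)).astype(int)],True,(255,0,255),1)
        L.append(c)
    rows.append(np.hstack(L))
cv2.imwrite("pics/fin.png",np.vstack(rows))
E
python3 fin.py
```

```text
(no output)
```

View pics/fin.png

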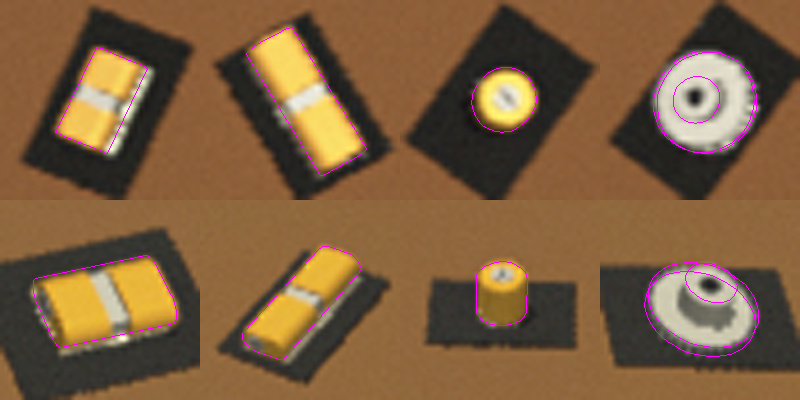

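```bash
python3 - <<'E'
from v import *
import v
im={n:cv2.imread(f"pics/{n}9.png") for n in("top","scene")}
pads={"top":dict(short=(.5368,.4246),long=(.6751,-.1304),rim=(.4486,-.1236),cutter=(.3815,.3079)),
            "scene":dict(short=(.5364,.4260),long=(.6738,-.1279),rim=(.4483,-.1208),cutter=(.3814,.3099))}
for k,kind in(("short","brass2"),("long","brass2"),("rim","brass2"),("cutter","steel")):
    MOD[k]=MOD[k]+[0,0,.005]
    for n in im:
        x=np.array(pads[n][k]);H,_=mask(im[n],proj(n,[[*x,.012]])[0],kind,19)
        o=fit(k,{n:H},x);print(k,n,((o[0][:2]-x)*1e3).round(1),(np.degrees(o[0][2])%180).round(1))
E
```

```text
short top [0.5 1. ] 158.1
short scene [-2.   1.7] 156.0
long top [ 2.  -0.4] 29.5
long scene [-3.8 -5.9] 31.2
rim top [ 0.8 -1.7] 0.0
rim scene [-11.2 -15.3] 0.0
cutter top [ 0.4 -0.3] 0.0
cutter scene [-0.3 -0.5] 180.0
```

```bash
python3 -c "
from workcell import workorder,bot
print(workorder.job_done(), bot.observe()['clock'])"
```

```text
the job is handed in; nothing more can be done
the job is handed in; nothing more can be done
```

All four parts are on their matching pads, each the same way up as before. I lowered each one until it touched before letting go. I handed the job in at about 40 s with the gripper open and clear; the blue and turquoise look-alikes were not touched.

**Wrong tip height:** the real fingertips sit about 17 mm above the reported TCP. My first grip at z≈0 therefore closed just above the short cylinder without moving it. After lowering the grasp heights, every pick worked.

**Last checks,** from the final pictures:

| Part | Off its outline (top camera, x / y) | Angle |
|---|---|---|
| Cutter wheel | 0.4 / −0.3 mm | n/a |
| Short cylinder | 0.5 / 1.0 mm | within about 0.5° |
| Long cylinder | 2.0 / −0.4 mm | within about 0.5° |
| Rim cylinder | 0.8 / −1.7 mm | n/a |

- **Agreement:** the outlines drawn over both pictures looked aligned for the rim and long cylinders. The short cylinder's brass stopped about 2 mm inside its drawn outline on one long side in the top picture. The scene camera also put the cutter wheel within 0.6 mm.
- **Disagreement:** the scene camera's automatic fits for the three brass parts did not match the top camera, by up to 19 mm for the rim cylinder. Those fits leave out the shaded brass faces, so I relied on the top camera and the overlays. The same effect probably inflates the long and rim figures above, but I did not confirm that.

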